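# Fit the lever to a ball valve and shut the valve

## Task

Put the loose lever handle onto the square stem of the ball valve in the inclined stand, pushed fully home, with its arm in line with the groove across the end of the stem (either way round). Then turn the valve clockwise with it until it is shut against its stop, and leave the lever on. Do not knock over the oil bottle beside the stand.

Things in the scene. Friction and masses are not known exactly. Their poses are not given: they have to be found in the camera images.
- lever: Loose lever handle, 0.18 kg, lies flat. Aluminium hub 36 mm wide (y), 26 high, from x = -24 to 18, with a square through-bore along z, 19 mm wide, sides along x and y, mouth at the underside chamfered 3 mm. The arm leaves along +x at z 3 to 20, width 32 falling to 18. Origin: centre of the bore's mouth, on the bench at z = 0. x along the arm, z up the bore. Mass centre at x = 11.
- lever_sleeve (a point): Middle of the lever's black sleeve, its grip: 82 mm long along the arm, 24 wide, 16 high, 110 mm from the bore's axis and 8 mm above the hub's underside. Axes as the lever's.
- stem_seat (a point): On the axis of the valve's square steel stem, on the shoulder (37 mm round, about 149 mm above the bench) where the hub's underside comes to rest. z points out along the stem, which leans 30 degrees from vertical to the stand's front. Above it the stem is 17 mm square, 25 long, tapering to 11 over the last 5, sides along x and y. x lies along the dark groove across its end; turns with the stem.
- stem (a joint): Turn of the stem, rad. 0 = open (groove parallel to the pipe), 1.571 = shut (groove square to the pipe, at the stop). Grows clockwise seen from above, the negative sense about stem_seat's z. Starts between 0 and 0.5, stays where left, friction 0.12 N m. A fitted lever has about 0.13 rad of play either way.
- valve_stand: Fixed grey stand with the brass valve strapped on its inclined plate, pipe axis along y, 110 mm long. Base plate x -80 to 90 mm, y -90 to 90. Origin under the base on the bench; front is -x; the stem's seat lies 12 mm in front of it. A 46 mm square flange is 10 mm below the seat and the U-bolts 14 mm below it; round the stem nothing stands higher than the seat.
- oil_bottle: White plastic bottle with a blue cone nozzle, 48 mm across, 165 mm high, standing upright behind and to the left of the stand. Origin: centre of its foot, z up.
Mind the look-alikes: they are no part of the job. There is more than one size of the lever; the one meant has the size given above.

How it is judged:
By the outcome, as a careful person would: the job done as asked, in the order asked, and still so for the second after the job is handed in, with the robot touching nothing.
It also fails if it takes over 51 s, if anything falls off the work surface, if the arm or the gripper's body presses on something with over 40 N, if the wrist force passes 120 N, or if a joint passes its speed limit or range.

## Robot

A 7-joint arm with a two-finger parallel gripper is mounted at the origin on a cart in front of the work surface, level with it; the furniture and walls round the work are solid. World frame = base frame: x ahead of the robot, y to its left, z up, the work surface at z = 0. Lengths are in m, angles in rad, forces in N, time in s.
With the tool pointing down it reaches from about 0.35 to 0.9 m from the base axis. Payload 19.9 kg.
Tool frame: the origin (TCP) lies between the finger pads; the fingertips stand 19 mm ahead of it and the grasp point (between the pads) is the TCP; z points along the fingers, y is the line along which they close (so a half turn about z gives the same grasp; the last joint's range is limited). The gripper opens to 94 mm and grips with 3 to 60 N. Pads are 16 mm wide; open, the fingers measure 119 mm over their backs; the gripper's body (75 mm by 177 mm) begins 78 mm behind the grasp point.
Start: joints at [1.286, 0.417, -0.01, 1.614, 0.005, 1.111, -0.053], TCP at [0.15, -0.607, 0.224] pointing down, gripper open.
Joint ranges: [-2.81, 2.81], [-0.39, 2.02], [-1.27, 1.25], [0.06, 2.57], [-1.19, 4.33], [0.19, 2], [-2.82, 2.82]. Speed limits (rad/s): [1.89, 1.89, 2.39, 2.39, 3.01, 3.01, 3.01].

## Interface

Orientations are given as a 3x3 rotation matrix whose columns are the frame's x, y, z axes.
In Python, from rig import robot gives the robot as it stands. Calls block until the motion is done:
- robot.move_ptp(position, orientation): joint-space move of the TCP to a pose.
- robot.move_linear(position, velocity=0.15, frame=None, threshold=None): straight line of the TCP; frame=None keeps the orientation; velocity is the mean speed in m/s. With threshold (N) it stops when the force on the tool has changed by that much, and returns True; else False.
- robot.goto_joints(angles): joint-space move.
- robot.gripper_to(opening): finger opening in m; the grip force is fixed at half the most; returns when the fingers have stopped.
- robot.pause(seconds).
- robot.ik(position, orientation): joint angles nearest the present ones, or None.
- robot.get_state(): the state.
- robot.grab_frame(name): name is "scene" or "top" or "wrist"; returns the picture (400x640x3 uint8, red, green, blue); there is no depth.
- robot.camera_info(name): a dict with "fx", "fy", "cx", "cy" (pixels), "rvec" (rotation vector, rad) and "tvec" (3), from world to camera coordinates, as OpenCV has them. Camera axes: x right, y down, z forward; pixel columns grow to the right and rows downward; lengths in m; the calibration is good to about 2 mm. A picture is of the moment at which its call begins: read the wrist's pose just before it. camera_info takes no time and is no camera call; for the wrist camera it gives the pose at the moment of the call.
A pose or a line that the arm cannot do raises robot.PlanningError and nothing moves.
- robot.sign_off(): hands the job in; it is judged then, once.
The state is a dict: "time": time; "qpos": joint angles; "joint_vel": joint speeds; "effort": joint torques, N m; "ee_pos": TCP position; "tool_rot": TCP orientation; "force": force on the tool from outside, world axes, zero at the start; "moment": the same for the moment, N m; "opening": finger opening in m; "grasp_force": force on a finger pad.
Only numpy, scipy, OpenCV 4.12 (cv2) and the standard library are available. Lean on these libraries where they do the work, as an engineer would, in place of code of your own. Each camera call takes 0.05 s, during which the arm holds its last target. There are 200 camera calls.

## Working session

There is one attempt and no reset: what is moved stays moved. The work goes in short steps, each a Python script; the robot and the scene stay as the last script left them, time stands still between calls to the robot, and variables do not carry over. Pictures are saved under pics/ and viewed, at most 10 in all, crops included, and the job is handed in when it is done.

```bash
ls; mkdir -p pics
python3 - <<'E'
from rig import robot
import cv2,numpy as np
a=robot.grab_frame("scene");b=robot.grab_frame("top")
cv2.imwrite("pics/s0.png",a[:,:,::-1]);cv2.imwrite("pics/t0.png",b[:,:,::-1])
for n in("scene","top","wrist"):print(n,robot.camera_info(n))
print(robot.get_state())
E
```

```text
pics
scene {'fx': 451.98831596280144, 'fy': 451.98831596280144, 'cx': 325.0650631103743, 'cy': 197.98512073525723, 'rvec': array([ 1.04491849, -2.41784846,  1.0124369 ]), 'tvec': array([0.4098737 , 0.36310021, 0.86994661])}
top {'fx': 495.30211359838256, 'fy': 495.30211359838256, 'cx': 321.7407810160331, 'cy': 198.29090184295944, 'rvec': array([ 2.11149886, -2.12251514,  0.18308534]), 'tvec': array([0.05052714, 0.59008631, 1.47861224])}
wrist {'fx': 359.15706123046124, 'fy': 359.15706123046124, 'cx': 316.0181851377262, 'cy': 199.45041725017145, 'rvec': array([-2.30737727,  1.8059471 ,  0.23270582]), 'tvec': array([-0.62467851, -0.02681309,  0.39185735])}
{'time': 0.1, 'qpos': array([ 1.28644147,  0.41791122, -0.01031654,  1.61408952,  0.0047149 ,
        1.11070778, -0.05300167]), 'joint_vel': array([-0.00208578,  0.00017548, -0.00071689, -0.00193631, -0.0012606 ,
        0.00053273, -0.00050605]), 'effort': array([ 5.24399911e-04, -8.52586269e+01,  6.39929250e-01, -4.26695144e+01,
       -4.88280226e-02,  1.63380807e-02,  6.94951927e-05]), 'ee_pos': array([ 0.15021667, -0.60635892,  0.22389997]), 'tool_rot': array([[ 9.70649330e-01,  2.40498969e-01, -3.52197284e-04],
       [ 2.40499209e-01, -9.70648784e-01,  1.03400718e-03],
       [-9.31822052e-05, -1.08836154e-03, -9.99999403e-01]]), 'force': array([-0.22365021,  0.10006656,  0.45757459]), 'moment': array([0.01452738, 0.01630751, 0.03061847]), 'grasp_force': 0.0, 'opening': 0.09405565936468512}
```

View pics/s0.png

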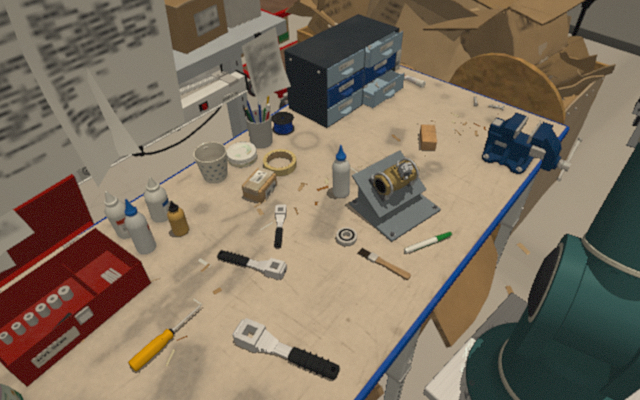

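View pics/t0.png

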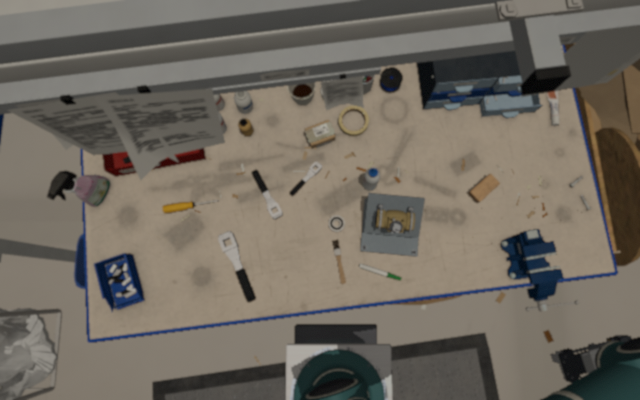

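Top view: three levers. Large has its hub at (230,242) and sleeve at (245,285), medium has hub (274,211) and sleeve (260,181), small has hub (315,167) and sleeve (297,186). The stand is at (392,223), with the bottle at (372,177). Next I measure their lengths and sizes.

```bash
cat > h.py <<'E'
import cv2,numpy as np
from rig import robot
def ray(ci,uv):
    R=cv2.Rodrigues(ci["rvec"])[0];c=-R.T@ci["tvec"]
    d=R.T@np.array([(uv[0]-ci["cx"])/ci["fx"],(uv[1]-ci["cy"])/ci["fy"],1.]);return c,d/np.linalg.norm(d)
def on(ci,uv,z):
    c,d=ray(ci,uv);return c+d*(z-c[2])/d[2]
def two(c1,u1,c2,u2):
    a,d=ray(c1,u1);b,e=ray(c2,u2)
    s=np.linalg.lstsq(np.stack([d,-e],1),b-a,rcond=None)[0]
    p,q=a+s[0]*d,b+s[1]*e;return (p+q)/2,np.linalg.norm(p-q)
def proj(ci,p):
    return cv2.projectPoints(np.float64([p]),ci["rvec"],ci["tvec"],np.array([[ci["fx"],0,ci["cx"]],[0,ci["fy"],ci["cy"]],[0,0,1.]]),None)[0].ravel()
E
python3 - <<'E'
from h import *
np.set_printoptions(precision=4,suppress=True)
t=robot.camera_info("top");s=robot.camera_info("scene")
for n,a,b in(("big",(226,234),(250,300)),("med",(276,217),(256,171)),("small",(319,163),(292,193))):
    p,q=on(t,a,.015),on(t,b,.012);print(n,p,q,np.linalg.norm(p-q))
print("bottle",two(t,(374,170),s,(340,149)))
print("stand corners base",[on(t,u,0.004)for u in((361,250),(418,254),(424,199),(369,195))])
print("stem?",two(t,(397,227),s,(405,171)))
a=cv2.imread("pics/t0.png")[155:305,210:440];b=cv2.imread("pics/s0.png")[140:250,320:450]
cv2.imwrite("pics/c1.png",np.hstack([cv2.resize(a,None,fx=2,fy=2,interpolation=2),cv2.resize(b,(330,300),interpolation=2)]))
E
```

```text
big [0.4856 0.3498 0.015 ] [0.2818 0.2699 0.012 ] 0.21897177081788907
med [0.5388 0.1929 0.015 ] [0.6896 0.2599 0.012 ] 0.16508715972966448
small [0.7139 0.0564 0.015 ] [0.6164 0.1431 0.012 ] 0.1304553422623582
bottle (array([ 0.6568, -0.1074,  0.1474]), np.float64(0.0007572684522692741))
stand corners base [array([ 0.4342, -0.0744,  0.004 ]), array([ 0.4208, -0.2523,  0.004 ]), array([ 0.5956, -0.2784,  0.004 ]), array([ 0.6098, -0.1033,  0.004 ])]
stem? (array([ 0.49  , -0.1699,  0.1392]), np.float64(0.0030519376411580865))
```

View pics/c1.png

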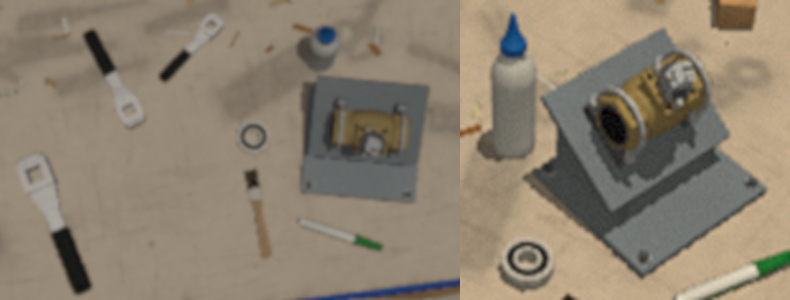

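The medium lever fits best: measured lengths are 219, 165 and 130 mm against about 175 expected, with the other two being scaled copies at ×1.25 and ×0.75. I'll take close wrist views of the stem (along its axis) and of the lever.

```bash
cat >> h.py <<'E'
np.set_printoptions(precision=4,suppress=True)
def frame(z,xh):
    z=np.array(z,float);z/=np.linalg.norm(z);x=np.array(xh,float);x-=z*(x@z);x/=np.linalg.norm(x)
    return np.stack([x,np.cross(z,x),z],1)
def caminv():
    st=robot.get_state();ci=robot.camera_info("wrist");R=cv2.Rodrigues(ci["rvec"])[0]
    T=st["tool_rot"];return T.T@(-R.T@ci["tvec"]-st["ee_pos"]),T.T@R.T
def look(p,z,d,n=24):
    ct,Rc=caminv();best=None;q0=robot.get_state()["qpos"]
    for a in np.arange(n)*2*np.pi/n:
        Rt=frame(z,(1,0,0))@cv2.Rodrigues(np.array([0,0,a]))[0]
        t=p-Rt@(ct+d*Rc[:,2]);q=robot.ik(t,Rt)
        if q is None: continue
        c=np.abs(np.array(q)-q0).max()
        if best is None or c<best[0]:best=(c,t,Rt,a)
    return best
def shot(name):
    ci=robot.camera_info("wrist");im=robot.grab_frame("wrist");cv2.imwrite(f"pics/{name}.png",im[:,:,::-1]);np.save(f"pics/{name}.npy",ci,allow_pickle=True);return ci,im
E
python3 - <<'E'
from h import *
print(caminv())
yaw=-.1;ax=np.array([-.5*np.cos(yaw),-.5*np.sin(yaw),.866])
b=look(np.array([.49,-.17,.155]),-ax,.25);print(b[0],b[1],b[3])
robot.move_ptp(b[1],b[2]);shot("w1");print(robot.get_state()["time"])
b=look(np.array([.60,.22,.01]),np.array([0,0,-1.]),.27);print(b[0],b[1],b[3])
robot.move_ptp(b[1],b[2]);shot("w2");print(robot.get_state()["time"])
E
```

```text
(array([ 0.0735, -0.0003, -0.1622]), array([[-0.0002, -0.9672, -0.2539],
       [ 1.    , -0.0006,  0.0014],
       [-0.0015, -0.2539,  0.9672]]))
0.6892647972174508 [ 0.4481 -0.1757  0.2232] 4.974188368183839
2.05
0.9238684959217578 [0.6051 0.219  0.1091] 3.141592653589793
3.7167
```

View pics/w1.png

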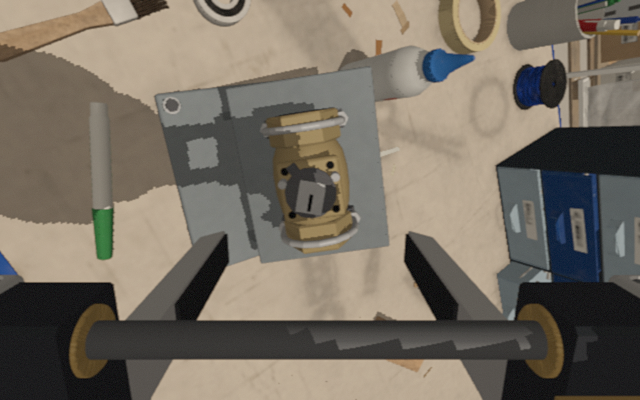

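View pics/w2.png

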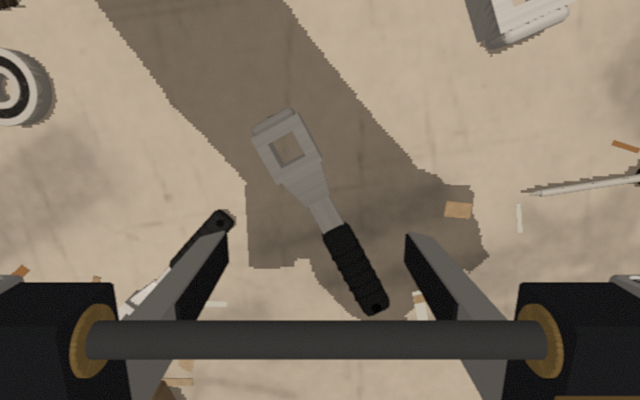

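w1 shows the stem top with its dark groove at about (310,202), and the flange round it. w2 shows the medium lever: bore at about (287,149), hub rear end at (273,122), sleeve tip at (377,308). I'll enlarge both.

Run:
```python
from h import *
a=cv2.imread("pics/w1.png")[160:235,265:355];b=cv2.imread("pics/w2.png")[95:215,235:345]
cv2.imwrite("pics/c2.png",np.hstack([cv2.resize(a,(450,375),interpolation=2),cv2.resize(b,(344,375),interpolation=2)]))
c=np.load("pics/w2.npy",allow_pickle=True).item()
im=cv2.imread("pics/w2.png")
g=cv2.cvtColor(im,6)
# sleeve mask
m=np.zeros_like(g);m[215:325,320:395]=(g[215:325,320:395]<60)*255
cs=max(cv2.findContours(m,0,1)[0],key=cv2.contourArea);r=cv2.minAreaRect(cs);print(r)
bp=cv2.boxPoints(r);P=np.array([on(c,u,.012)for u in bp]);print(P,np.linalg.norm(np.diff(P,axis=0),axis=1))
```

```text
((356.1369323730469, 269.83441162109375), (95.6108169555664, 32.0032844543457), 61.38954162597656)
[[0.6287 0.2197 0.012 ]
 [0.6164 0.241  0.012 ]
 [0.6878 0.2794 0.012 ]
 [0.7018 0.2571 0.012 ]] [0.0246 0.0811 0.0263]
```

View pics/c2.png

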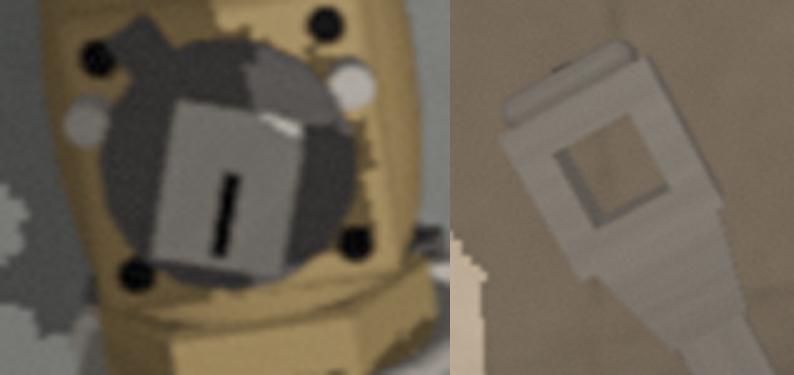

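The sleeve measures 81 × 25 mm, so the medium lever is confirmed. In w1 the groove runs (311.2,195.2) to (308.6,211.2) and the shoulder centre is about (310.8,192.6). In w2 the bore-top corners are (268.6,143.3), (292.6,131.5), (305.4,154.5) and (282.3,168).

Run:
```python
from h import *
c=np.load("pics/w2.npy",allow_pickle=True).item()
B=np.array([on(c,u,.026)for u in((268.6,143.3),(292.6,131.5),(305.4,154.5),(282.3,168))]);print(np.linalg.norm(np.diff(B,axis=0),axis=1))
b=B.mean(0);s=np.array([.6587,.2493,.012]);d=(s-b)[:2];L=np.linalg.norm(d);print("bore",b,"len",L,"ang",np.arctan2(d[1],d[0]))
e=(B[2]-B[1]+B[3]-B[0]);print("bore ang",np.arctan2(e[1],e[0]))
c=np.load("pics/w1.npy",allow_pickle=True).item()
for u,v,z in(((371,68),(388,244),.15),((156,95),(202,270),.005)):
    p,q=on(c,u,z),on(c,v,z);y=p-q;print("yaw",np.arctan2(-y[0],y[1]),p,q)
tip=on(c,(309.9,203.2),.1707);seat=on(c,(310.8,192.6),.149);print("tip",tip,"seat",seat,"axis dir",(tip-seat)/.025)
for yaw in(-.08,-.12,-.16):
    ax=np.array([-.5*np.cos(yaw),-.5*np.sin(yaw),.866]);Y=np.array([-np.sin(yaw),np.cos(yaw),0]);X=np.cross(Y,ax)
    g=[]
    for u in((311.2,195.2),(308.6,211.2)):
        o,dd=ray(c,u);g.append(o+dd*((tip-o)@ax)/(dd@ax))
    w=g[0]-g[1];print(yaw,"groove len",np.linalg.norm(w),"stem q",np.arctan2(w@X,w@Y),"seat from tip",tip-.025*ax)
```

```text
[0.0182 0.0177 0.0186]
bore [0.5611 0.1978 0.026 ] len 0.11033922262429073 ang 0.48516090681806096
bore ang 0.4893098305702389
yaw -0.10843380052685407 [ 0.5634 -0.0948  0.15  ] [ 0.5484 -0.2328  0.15  ]
yaw -0.08949085003830008 [ 0.4343 -0.0719  0.005 ] [ 0.4186 -0.2468  0.005 ]
tip [ 0.4786 -0.1663  0.1707] seat [ 0.4916 -0.1668  0.149 ] axis dir [-0.5186  0.0201  0.868 ]
-0.08 groove len 0.010812164118472108 stem q 0.32393070833571497 seat from tip [ 0.4911 -0.1673  0.149 ]
-0.12 groove len 0.010755683811910315 stem q 0.2898065260269633 seat from tip [ 0.491  -0.1678  0.149 ]
-0.16 groove len 0.010703164922895168 stem q 0.2555775459520819 seat from tip [ 0.491  -0.1683  0.149 ]
```

```bash
cat >> h.py <<'E'
YAW=-.10;AX=np.array([-.5*np.cos(YAW),-.5*np.sin(YAW),.866025]);Y=np.array([-np.sin(YAW),np.cos(YAW),0]);X=np.cross(Y,AX)
SEAT=np.array([.491,-.1675,.149]);Q0=.307
def seatpose(q,h,k,s,seat=SEAT,gx=.003,gz=.021):
    lx=s*(np.cos(q)*Y+np.sin(q)*X)
    return seat+AX*(h+gz)+lx*gx, frame(-AX,k*lx)
BORE=np.array([.5611,.1978,0]);LA=.487
def grasp(k,h=0,gx=.003,gz=.021):
    lx=np.array([np.cos(LA),np.sin(LA),0]);return BORE+lx*gx+np.array([0,0,gz+h]),frame((0,0,-1),k*lx)
E
python3 - <<'E'
from h import *
print(robot.get_state()["qpos"])
for k in(1,-1):
    print("k",k,"grasp",robot.ik(*grasp(k)),robot.ik(*grasp(k,.25)))
    for s in(1,-1):
        for q,h in((.307,.1),(.307,0),(1,0),(1.8,0),(1.8,.1)):print(s,q,robot.ik(*seatpose(q,h,k,s)))
E
```

```text
[ 0.0649  0.6609 -0.6503  1.6414  0.4594  0.9964  0.8297]
k 1 grasp [-0.3699  0.6279 -0.0277  1.8138  0.0253  0.7002 -1.4955] [-0.2751  0.3343 -0.148   1.626   0.0522  1.1853 -1.5184]
1 0.307 [ 0.983  -0.1727 -0.5358  2.3035 -0.5059  0.5385  0.4033]
1 0.307 [ 0.8783  0.1095 -0.5585  2.3099 -0.2596  0.2359  0.1676]
1 1 [ 0.7845  0.1036 -0.4585  2.3082 -0.3116  0.2414 -0.476 ]
1 1.8 [-0.511   0.112   0.917   2.3406 -0.8128  0.3156 -0.792 ]
1 1.8 [ 1.4935 -0.2351 -0.9518  2.2874 -0.722   0.6125 -0.8695]
-1 0.307 [-0.5896 -0.3393  0.8333  2.3398  0.318   0.5298  2.7815]
-1 0.307 [-0.6725  0.1469  1.1127  2.3499 -0.9386  0.3505 -2.312 ]
-1 1 [ 0.6657  0.095  -0.3223  2.3205 -0.4093  0.2412  2.7681]
-1 1.8 [ 0.9272  0.1125 -0.6007  2.3156 -0.2585  0.231   1.8242]
-1 1.8 [ 0.5843 -0.1665 -0.1743  2.3203 -0.3739  0.5106  1.9301]
k -1 grasp [ 0.1206  0.7438 -0.6929  1.7963  0.6239  0.8336  1.1792] [ 0.2574  0.4575 -0.8772  1.6079  0.3661  1.2499  1.3713]
1 0.307 [-0.6137 -0.3461  0.8338  2.3399  0.3481  0.536   2.7374]
1 0.307 [-0.6936  0.1417  1.1154  2.35   -0.9127  0.3413 -2.3506]
1 1 [ 0.6805  0.097  -0.3503  2.3111 -0.3634  0.2444  2.713 ]
1 1.8 [ 0.941   0.1181 -0.6165  2.3018 -0.2277  0.2397  1.7945]
1 1.8 [ 0.5933 -0.1589 -0.1836  2.3066 -0.3701  0.516   1.9253]
-1 0.307 [ 0.9948 -0.169  -0.5307  2.3036 -0.5161  0.5408  0.4284]
-1 0.307 [ 0.8971  0.1126 -0.5615  2.3098 -0.2854  0.2371  0.2077]
-1 1 [ 0.8073  0.1038 -0.4696  2.3165 -0.3394  0.2367 -0.4377]
-1 1.8 [-0.5138  0.106   0.9174  2.354  -0.8225  0.3055 -0.7802]
-1 1.8 [ 1.5019 -0.2485 -0.9519  2.3007 -0.7474  0.6166 -0.8431]
```

Run:
```python
from h import *
robot.gripper_to(.062)
p,R=grasp(-1,.08);robot.move_ptp(p,R)
p,R=grasp(-1,0);print(robot.move_linear(p,.1,threshold=12))
robot.gripper_to(.02);st=robot.get_state();print(st["opening"],st["grasp_force"],st["ee_pos"],p,st["time"])
robot.move_linear(grasp(-1,.25)[0],.25)
st=robot.get_state();print(st["opening"],st["grasp_force"],st["force"],st["moment"],st["qpos"],st["time"])
p,R=seatpose(Q0,.1,-1,-1);robot.move_ptp(p,R)
st=robot.get_state();print(st["opening"],st["qpos"],st["force"],st["moment"],st["time"])
shot("w3")
im=robot.grab_frame("scene");cv2.imwrite("pics/s3.png",cv2.resize(im[90:270,280:520,::-1],(800,600),interpolation=2))
```

```text
False
0.035462371531449204 29.999900311231613 [0.5639 0.1992 0.0212] [0.5638 0.1992 0.021 ] 6.3667
0.035760017527582434 30.000014975667 [-0.1107 -0.6591 -1.9042] [ 0.0378 -0.1255  0.0011] [ 0.2583  0.4592 -0.8783  1.6095  0.3672  1.2495  1.3704] 7.5167
0.03573297316154015 [ 1.0819 -0.1736 -0.6082  2.3004 -0.5474  0.5495  0.4611] [ 0.7716  1.1142 -1.5921] [0.0311 0.596  0.0158] 8.9583
```

View pics/s3.png

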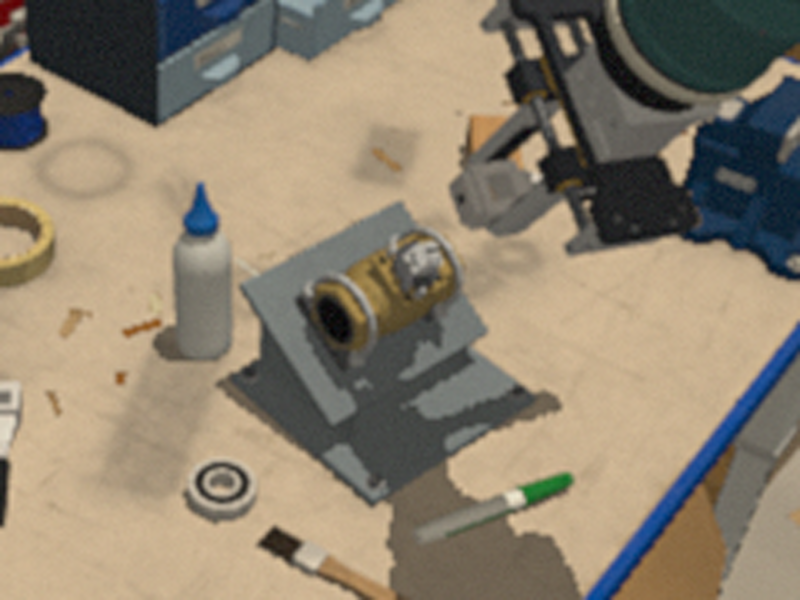

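The lever is held square in the gripper, with its arm pointing right and clear of the bottle. Inserting now.

Run:
```python
from h import *
P=lambda h:seatpose(Q0,h,-1,-1)[0]
robot.move_linear(P(.032),.12)
f0=robot.get_state()["force"];print(f0)
def rep():
    st=robot.get_state();d=st["ee_pos"]-P(0);print("h",d@AX,"lat X,Y",d@X,d@Y,"dF ax,X,Y",(st["force"]-f0)@AX,(st["force"]-f0)@X,(st["force"]-f0)@Y,"open",st["opening"],"t",st["time"])
for h in(.018,.008,-.004):
    r=robot.move_linear(P(h),.04,threshold=18);print(r);rep()
    if r:break
```

```text
[-0.0247 -0.6087 -0.6773]
False
h 0.018150687445122802 lat X,Y 1.9716693233137045e-05 7.108426953373755e-05 dF ax,X,Y -1.4134234630075224 -1.5654250477732075 1.2257212741813244 open 0.03536275457112199 t 10.275
False
h 0.008039148790390102 lat X,Y 4.3973234681271046e-05 9.928421515314167e-05 dF ax,X,Y -1.3329942705822961 -1.580497539842332 0.34615533328144144 open 0.03567571884180393 t 10.675
True
h -0.0010058493950783475 lat X,Y -0.00013687136895511152 -0.000253536875134714 dF ax,X,Y 2.367718299568263 0.04907044549473527 -0.86495403288708 open 0.0358740078999176 t 10.9667
```

Run:
```python
from h import *
f0=robot.get_state()["force"]
p=seatpose(Q0,-.004,-1,-1)[0];print(robot.move_linear(p,.02,threshold=25))
st=robot.get_state();print("h",(st["ee_pos"]-p)@AX-.004,st["force"]@AX,st["opening"])
h=max((st["ee_pos"]-p)@AX-.004,-.0015)
for q in np.r_[np.arange(Q0+.2,1.55,.2),1.6,1.7,1.76]:
    p,R=seatpose(q,h,-1,-1);robot.goto_joints(robot.ik(p,R))
    st=robot.get_state();print(round(q,3),"Mz",-st["moment"]@AX,"F",st["force"]@AX,st["force"]@X,st["force"]@Y,"open",st["opening"],st["qpos"][[0,2,6]],"t",st["time"])
    if abs(st["moment"]@AX)>1.2 or np.linalg.norm(st["force"])>50:break
```

```text
True
h -0.002768082366423479 24.78034323688711 0.035871290046620874
0.507 Mz -0.0398223633311616 F 1.6331523479940508 -4.598752416573474 2.1386661814742993 open 0.035565658818483295 [ 0.9424 -0.6112 -0.0249] t 11.4583
0.707 Mz -0.04151411178555921 F -0.7723084384582216 -5.203862369412201 3.0427877890616033 open 0.03574922081547595 [ 0.8995 -0.567  -0.1973] t 11.75
0.907 Mz -0.0743699180509165 F 0.22027656990811828 -5.543706135548482 3.8471691692665675 open 0.03567662378034779 [ 0.8571 -0.5234 -0.3733] t 12.05
1.107 Mz -0.07791445320838634 F -0.3001718984774327 -5.811046482444016 3.153896532105251 open 0.03605554434089365 [ 0.8155 -0.481  -0.5524] t 12.35
1.307 Mz -0.007168721471794342 F 0.432175295903339 -5.781181329888665 3.3810098667621387 open 0.03607197134355482 [ 0.7746 -0.4397 -0.7341] t 12.65
1.507 Mz 0.015873018347000865 F -0.09824833737230465 -5.321514167537504 4.041625231670756 open 0.03550992411323625 [ 0.7344 -0.3995 -0.9182] t 12.95
1.6 Mz -0.026923285446003697 F 0.6652020578689274 -5.960407010876468 4.082239277678376 open 0.035229782279735146 [ 0.7166 -0.3816 -1.0044] t 13.2
1.7 Mz -0.05377749945107185 F -0.7825520707183108 -5.459929913410133 4.877197217540273 open 0.03593857758735095 [ 0.6972 -0.3623 -1.0978] t 13.45
1.76 Mz -0.3669301299510253 F 0.46305501445223146 -6.196461230308408 4.7203286750737465 open 0.035898580019545996 [ 0.6858 -0.351  -1.1535] t 13.7
```

A stop reaction appears at 1.76. I'll nudge a little further to confirm it, then release, back off and look.

Run:
```python
from h import *
for q in(1.80,1.83):
    p,R=seatpose(q,-.0015,-1,-1);robot.goto_joints(robot.ik(p,R));st=robot.get_state();print(q,st["moment"]@AX,st["force"])
p,R=seatpose(1.74,-.0015,-1,-1);robot.goto_joints(robot.ik(p,R));print(robot.get_state()["moment"]@AX)
robot.gripper_to(.062)
p,R=seatpose(1.74,.09,-1,-1);robot.move_linear(p,.2)
b=look(SEAT+AX*.02,-AX,.22);print(b[0]);robot.move_ptp(b[1],b[2])
shot("w4");print(robot.get_state()["time"])
im=cv2.imread("pics/w4.png");cv2.imwrite("pics/c4.png",cv2.resize(im[100:340,130:450],(800,600),interpolation=2))
```

```text
1.8 0.7782689753311711 [-5.5086  4.3966 -2.8593]
1.83 1.068084286499119 [-6.4324  4.7208 -2.3001]
0.19130740774353927
0.13031581390738367
16.0083
```

View pics/w4.png

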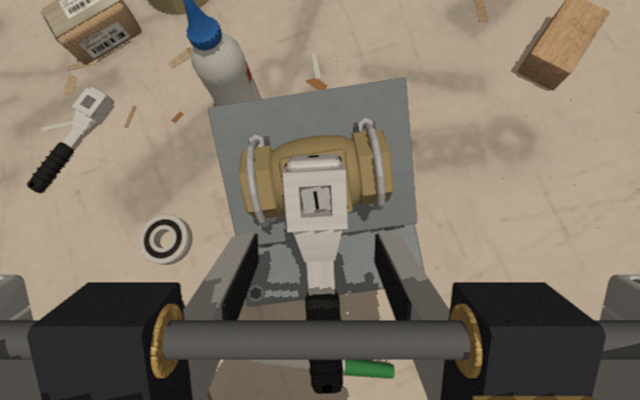

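w4 shows the lever on the stem, with the groove (about (316,200)) in line with the arm and the arm square to the pipe. The bottle is upright. I'll press the closed fingertips on the hub to check it's fully home; contact should come at TCP height 45 mm.

Run:
```python
from h import *
robot.gripper_to(0.0)
P=lambda h:seatpose(1.70,h,-1,-1,gx=.012,gz=0)
robot.move_ptp(*P(.08))
r=robot.move_linear(P(.055)[0],.08,threshold=20);f0=robot.get_state()["force"]
if not r:r=robot.move_linear(P(.041)[0],.015,threshold=15)
st=robot.get_state();print(r,"h",(st["ee_pos"]-SEAT)@AX,(st["force"]-f0)@AX)
robot.move_linear(P(.10)[0],.15)
b=look(SEAT+AX*.02,-AX,.22);robot.move_ptp(b[1],b[2]);ci,im=shot("w5");print(robot.get_state()["time"])
# groove angle from dark pixels inside bore
g=cv2.cvtColor(im,cv2.COLOR_RGB2GRAY);u,v=proj(ci,SEAT+AX*.025);u,v=int(u),int(v)
w=g[v-18:v+18,u-18:u+18];m=(w<55).astype(np.uint8)
n,l,s,c=cv2.connectedComponentsWithStats(m);print((u,v),s,c)
i=min(range(1,n),key=lambda i:np.hypot(*(c[i]-18)));ys,xs=np.nonzero(l==i)
vx,vy,x0,y0=cv2.fitLine(np.float32(np.stack([xs,ys],1)),2,0,.01,.01).ravel()
G=[]
for t in(-8,8):
    o,d=ray(ci,(u-18+x0+t*vx,v-18+y0+t*vy));G.append(o+d*((SEAT+AX*.025-o)@AX)/(d@AX))
e=G[1]-G[0];e*=np.sign(e@X);print("stem q",np.arctan2(e@X,e@Y))
```

```text
True h 0.04462848137367034 25.275768335430197
19.2417
(317, 199) [[   0    0   36   36 1260]
 [  15   11    4   17   36]] [[17.5262 17.4643]
 [16.5833 18.75  ]]
stem q 1.57761184860933
```

The hub top is at 44.6 mm against 45 expected, so it's fully home. The stem angle measures 1.578 rad, so the valve is shut. The robot is clear, so I'm handing in.

```bash
python3 -c "
from rig import robot
print(robot.sign_off())"
```

```text
the job is handed in; nothing more can be done
None
```

The medium lever is fully home on the stem with its arm in line with the groove, the valve is shut against its stop (stem measured at 1.578 rad), and the bottle is still upright; I handed the job in at about 19 s, and sign-off returned no verdict.

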